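Load the sharpening stone into its spring cradle and close the rail

TASK

Get the knife sharpener on the shelf ready for use: take the long narrow sharpening stone, push back the cradle's spring-loaded follower with its end and lay it flat in the channel, so that it sits trapped between the follower and the end lip. Then slide the hold-down rail fully home over the stone and let go.

Things in the scene. Friction and masses are not known exactly. Their poses are not given: they have to be found in the camera images.
- stone: Long narrow off-white sharpening stone to load: 26 (x) x 150 (y) x 34 mm high, 0.3 kg, origin at its underside's centre. Lies flat in the row of three stones near the robot, order varies; not wanted: one as narrow but 95 mm long, one 150 long but 62 wide. Gripped over 13 mm above its underside, fingers clear the channel walls.
- cradle: Fixed sharpener cradle: wooden base 90 (x) x 370 (y) x 8 mm, steel channel along y on it. Origin on the shelf: a seated stone's origin is at (0, 0, 8 mm) here, its length along y, either way round. Channel 36 mm wide at the floor (base top), walls flare to 48, 11 mm high. At -y an end lip 10 mm above the floor, inner face at y = -75 mm; at +y the follower, then a spring block 60 mm high.
- follower (a joint): Travel (m) along cradle +y of the sprung steel plate, 32 mm wide, top 58 mm above the shelf. 0 = rest, face at cradle y = 60 mm, only 135 mm from the lip: push it back over 15 mm to drop the stone in behind the lip. 0.015 = stone seated; stop 0.045. Force 2 N to start, 4 N at 0.015, 7.5 N at the stop; it pushes a released stone to the lip.
- rail (a joint): Travel (m) along cradle +y of the hold-down rail, a steel cover 80 (x) x 70 (y) mm, 48 to 53 mm above the shelf, passing 6 mm over a seated stone. Starts open at 0 to 0.015, beyond the lip; 0.100 = end stop, fully home. Friction 1.5 N, stays put. Dark wooden grip tab on it, 16 (x) x 36 (y) mm, 53 to 83 mm above the shelf, centre at cradle x = 0, y = -165 mm + travel.
Mind the look-alikes: they are no part of the job. What is shaped like the stone but purple or turquoise is not meant.

How it is judged:
By the outcome, as a careful person would: the job done as asked, in the order asked, and still so for the second after the job is handed in, with the robot touching nothing.
It also fails if it takes over 48 s, if anything falls off the work surface, if the arm or the gripper's body presses on something with over 40 N, if the wrist force passes 120 N, or if a joint passes its speed limit or range.

ROBOT

A 6-joint arm with a two-finger parallel gripper is mounted at the origin on the work surface. World frame = base frame: x ahead of the robot, y to its left, z up, the work surface at z = 0. Lengths are in m, angles in rad, forces in N, time in s.
With the tool pointing down it reaches from about 0.375 to 0.9 m from the base axis. Payload 3.1 kg.
Tool frame: the origin (TCP) lies between the finger pads; the fingertips stand 17 mm ahead of it and the grasp point (between the pads) lies 2 mm behind it (robot.nose_length is the distance from the TCP to the fingertips, in m); z points along the fingers, y is the line along which they close (so a half turn about z gives the same grasp; the last joint's range is limited). The gripper opens to 87 mm and grips with 3 to 60 N. Pads are 19 mm wide; open, the fingers measure 117 mm over their backs; the gripper's body (75 mm by 190 mm) begins 51 mm behind the grasp point.
Start: joints at [0.928, 0.527, 1.433, -0, 1.181, -0.178], TCP at [0.28, 0.559, 0.24] pointing down, gripper open.
Joint ranges: [-3.08, 3.08], [-0.75, 2.2], [0.22, 2.44], [-1.43, 4.57], [0, 2.65], [-2.85, 2.85]. Speed limits (rad/s): [2.79, 2.79, 3.14, 3.14, 3.14, 3.14].

INTERFACE

Orientations are given as a unit quaternion [x, y, z, w].
In Python, from rig import robot, cams gives the robot as it stands.
- The arm moves only by the shell command python3 -m pendant 'ROWS' [FORCE]. ROWS is JSON, a list of rows, each an object with "jaw": the opening, from 0 (shut) to 1 (fully open); "linear": the shift along the tool's x, y, z in cm, a list of three; "twist": the turn about the tool's z in degrees. A call has 1 to 12 rows; each row shifts and turns the commanded pose from where the row before left it, along the tool's axes as they then stand; what a row does not reach is not made up. A row lasts 1/12 s, in which the tool goes at most 41.7 mm and 7.16 degrees, less where a joint would pass 70% of its speed; a pose out of reach is approached as far as the arm can. A call is refused whole if a number of a shift passes 4.17 or a number of a turn 7.16, either way. A call with a gripper value outside its range is refused whole. The fingers move at their own pace and stop on an object; FORCE is the grip in N (left out, the last holds). Time passes only in rows, so rows that do not move let the fingers close. It gives the time, the measured TCP pose, the force, the opening and the grip force at its end, in the units of the state.
- robot.get_obs(): the state, without advancing time (a new reading comes with each control period).
- cams.camera(name): name is "scene" or "top"; returns a dict with "color" (420x560x3 uint8, blue, green, red), "depth" (420x560 float32, m along the optical axis (not along the pixel's ray), 0 where there is no reading), "fov_y" (degrees; the focal length in pixels is half the picture's height over the tangent of half this angle, whatever the lens; pixels are square), "cx", "cy" (the principal point, pixels), "view" (4x4, takes a point from world to camera coordinates). Camera axes: x right, y down, z forward; pixel columns grow to the right and rows downward; lengths in m; the calibration is good to about 2 mm. A picture is of the moment at which its call begins.
- robot.hand_in(): hands the job in; it is judged then, once.
The state is a dict: "time": time; "q": joint angles; "joint_velocities": joint speeds; "joint_torque": joint torques, N m; "position": TCP position; "tool_rot": TCP orientation; "ft_force": force on the tool from outside, world axes, zero at the start; "moment": the same for the moment, N m; "grip_width": finger opening in m; "grip_force": force on a finger pad.
Only numpy, scipy, OpenCV 4.12 (cv2) and the standard library are available. Lean on these libraries where they do the work, as an engineer would, in place of code of your own. Each camera call takes 0.05 s, during which the arm holds its last target. There are 200 camera calls.

## Working session

There is one attempt and no reset: what is moved stays moved. The work goes in short steps, Python scripts to look and compute and a shell command to move; the robot and the scene stay as the last step left them, time stands still between calls to the robot, and variables do not carry over. Pictures are saved under pics/ and viewed, at most 10 in all, crops included, and the job is handed in when it is done.

```bash
mkdir -p pics; cat > h.py <<'E'
import numpy as np, cv2
from rig import robot, cams
def get(n):
    c=cams.camera(n); c['f']=c['color'].shape[0]/2/np.tan(np.radians(c['fov_y'])/2); return c
def cloud(c):
    d=c['depth']; v,u=np.mgrid[:d.shape[0],:d.shape[1]]
    P=np.stack([(u-c['cx'])/c['f']*d,(v-c['cy'])/c['f']*d,d,np.ones_like(d)],-1)
    W=P@np.linalg.inv(c['view']).T; W=W[...,:3]; W[d==0]=np.nan; return W
E
python3 - <<'E'
from h import *
o=robot.get_obs(); print(o['position'],o['tool_rot'],o['time'])
a=get('scene');b=get('top')
for n,c in(('scene',a),('top',b)):
    cv2.imwrite(f'pics/{n}0.png',c['color']); np.save(f'{n}0.npy',cloud(c)); print(np.round(c['view'],3))
E
```

```text
[0.27914038 0.55839928 0.23857735] [ 2.29813985e-01  9.73233958e-01 -1.00637261e-03 -4.27575532e-04] 0.0
[[-0.48   0.877 -0.005  0.221]
 [ 0.528  0.285 -0.8   -0.241]
 [-0.7   -0.386 -0.6    1.195]
 [ 0.     0.     0.     1.   ]]
[[ 0.022 -1.     0.02   0.005]
 [-0.984 -0.025 -0.176  0.493]
 [ 0.176 -0.016 -0.984  0.982]
 [ 0.     0.     0.     1.   ]]
```

View pics/top0.png

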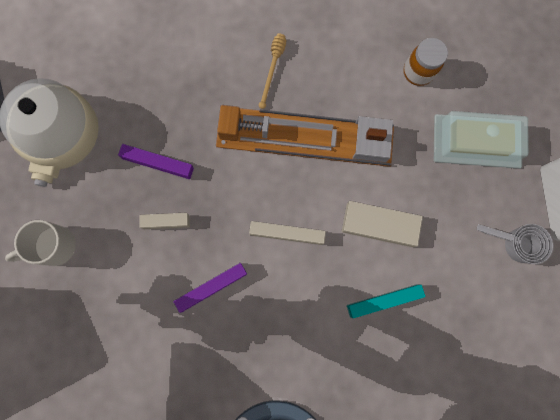

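View pics/scene0.png

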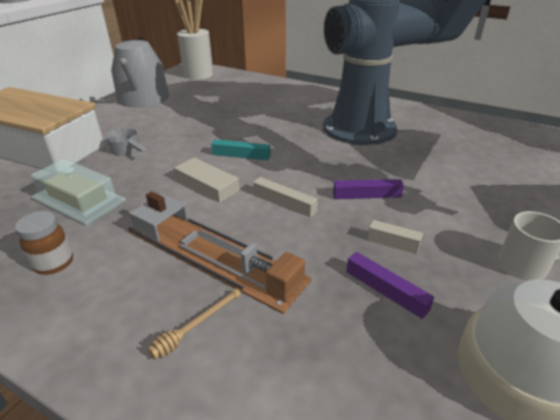

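The top view shows the wanted stone at (287,233). The short stone is at (163,221) and the wide one at (383,223). The cradle runs from (217,130) at the spring block to (393,142) at the rail; the tab is at (377,134), the follower near (265,128) and the lip near (336,135).

```bash
cat > m.py <<'E'
from h import *
def rect(W,box,z0,z1):
    u0,u1,v0,v1=box; P=W[v0:v1,u0:u1].reshape(-1,3); P=P[(P[:,2]>z0)&(P[:,2]<z1)]
    r=cv2.minAreaRect((P[:,:2]*1000).astype(np.float32)); b=cv2.boxPoints(r)
    e=[b[1]-b[0],b[2]-b[1]]; e=max(e,key=np.linalg.norm); e=e*np.sign(e[1])
    return len(P),np.round(r[0],1),np.round(r[1],1),round(float(np.degrees(np.arctan2(-e[0],e[1]))),2),np.round(np.median(P[:,2]),4)
E
python3 - <<'E'
from m import *
for n in ('top',):
    W=np.load(n+'0.npy')
    print('stone',rect(W,(240,335,212,252),.026,.045))
    print('base',rect(W,(205,405,100,172),.004,.012))
    print('all',rect(W,(205,405,100,172),.004,.1))
    print('railplate',rect(W,(345,402,105,172),.044,.058))
    print('tab',rect(W,(345,402,105,172),.072,.095))
    print('block',rect(W,(210,245,100,165),.05,.075))
    print('follower',rect(W,(255,280,110,150),.045,.07))
    print('lip',rect(W,(325,343,110,150),.0145,.03))
W=np.load('scene0.npy')
print('scene stone',rect(W,(245,325,170,222),.028,.045))
print('scene tab',rect(W,(135,180,180,225),.076,.095))
print('scene block',rect(W,(255,315,245,305),.062,.075))
top=cv2.imread('pics/top0.png'); cv2.imwrite('pics/c0.png',cv2.resize(top[95:250,205:405],None,fx=4,fy=4,interpolation=2)[:600,:800])
E
```

```text
stone (1007, array([428.8, -15.3]), array([149.7,  26.7]), -6.14, np.float64(0.0351))
base (4065, array([638.3, -52.6]), array([157.3, 426.4]), 1.7, np.float64(0.0087))
all (8160, array([638.3, -52.6]), array([157.3, 426.4]), 1.7, np.float64(0.0121))
railplate (1117, array([ 624.5, -187.2]), array([71.2, 81.3]), 84.93, np.float64(0.0543))
tab (181, array([ 624.1, -187. ]), array([36. , 17.4]), -4.43, np.float64(0.0831))
block (588, array([650.2, 107.7]), array([41.5, 60. ]), 84.79, np.float64(0.0606))
follower (92, array([644.2,  39.2]), array([21.1, 32.7]), 85.05, np.float64(0.0586))
lip (148, array([ 640.3, -109.4]), array([36.1, 72.6]), 88.64, np.float64(0.0185))
scene stone (581, array([429.9, -14.2]), array([150.6,  29. ]), -6.92, np.float64(0.0322))
scene tab (124, array([ 625.6, -186.3]), array([38.3, 15.7]), -5.51, np.float64(0.0809))
scene block (0, array([0., 0.]), array([0., 0.]), -0.0, np.float64(nan))
  return _methods._mean(a, axis=axis, dtype=dtype,
  ret = ret.dtype.type(ret / rcount)
```

View pics/c0.png

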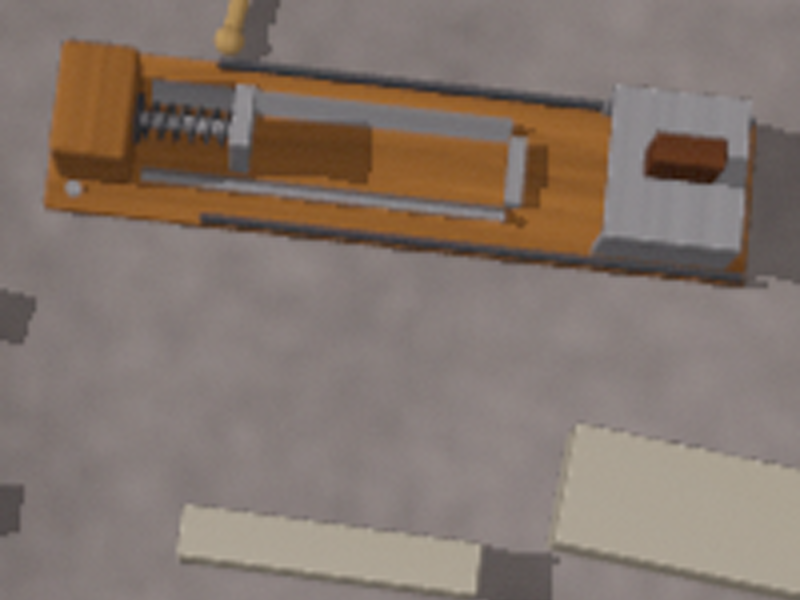

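The enlarged crop confirms the layout: rail and tab on the right at (685,157), lip at (515,172), follower plate at (240,128). The tab, follower and block are collinear, so the cradle yaw is about -5.05°. Next I locate the origin along y.

```bash
python3 - <<'E'
from m import *
th=np.radians(5.05); yc=np.array([np.sin(th),np.cos(th)]); xc=np.array([yc[1],-yc[0]])
O=np.array([.6241,-.187])
for n in('top','scene'):
    W=np.load(n+'0.npy').reshape(-1,3); W=W[np.isfinite(W).all(1)]
    Y=(W[:,:2]-O)@yc*1000; X=(W[:,:2]-O)@xc*1000; Z=W[:,2]*1000
    def q(m,s): 
        print(n,s,m.sum(),'Y',np.round(np.percentile(Y[m],[0,3,50,97,100]),1) ,'X',np.round(np.percentile(X[m],[0,3,50,97,100]),1)) if m.sum() else print(s,0)
    q((abs(X)<20)&(Y>200)&(Y<245)&(Z>52)&(Z<63),'follower top')
    q((abs(X)<12)&(Y>190)&(Y<245)&(Z>30)&(Z<50),'follower face')
    q((abs(X)<14)&(Y>60)&(Y<120)&(Z>13.5)&(Z<22),'lip')
    q((abs(X)<42)&(Y>-60)&(Y<340)&(Z>3)&(Z<11),'base')
    q((abs(X)<45)&(Y>-60)&(Y<60)&(Z>45)&(Z<58),'rail')
    q((abs(X)<45)&(Y>270)&(Y<340)&(Z>63)&(Z<75),'block')
E
```

```text
top follower top 81 Y [216.5 216.7 221.5 226.2 226.5] X [-16.2 -14.7   0.7  15.5  16.5]
top follower face 60 Y [216.5 216.6 235.8 244.2 244.8] X [-9.3 -7.2 -0.   9.9 10.9]
top lip 51 Y [ 64.8  73.8  78.2 108.4 117.3] X [-13.2 -12.8  -1.3  12.4  13.5]
top base 2928 Y [-59.5 -23.8 144.5 308.7 339.9] X [-41.9 -37.5  -3.5  40.   41.9]
top rail 1111 Y [-35.8 -33.    2.   33.8  35.5] X [-40.2 -39.1  -7.9  38.4  41.1]
top block 63 Y [279.4 280.7 299.9 312.7 313.4] X [-26.6 -21.6   2.7  26.2  26.8]
scene follower top 104 Y [216.8 217.3 223.4 227.4 228.4] X [-14.4 -13.8   3.1  16.8  18.1]
scene follower face 134 Y [225.  225.7 228.5 244.5 245. ] X [-12.  -10.7   2.5  10.9  12. ]
scene lip 54 Y [72.1 73.2 78.7 82.  83. ] X [-13.8 -13.1  -0.2  12.7  13.5]
scene base 3464 Y [-48.1   1.9 142.9 318.5 322.5] X [-41.8 -39.8   6.2  38.3  42. ]
scene rail 808 Y [-35.7 -31.4  11.1  35.3  37.1] X [-40.3 -36.6  13.6  40.7  41.9]
block 0
```

```bash
python3 -m pendant '[{"jaw":1,"linear":[0,0,0],"twist":6.95},{"jaw":1,"linear":[0,0,0],"twist":6.95},{"jaw":1,"linear":[0,0,0],"twist":6.95},{"jaw":1,"linear":[0,0,0],"twist":6.95},{"jaw":1,"linear":[0,0,0],"twist":6.95},{"jaw":1,"linear":[0,0,0],"twist":6.95},{"jaw":1,"linear":[0,0,0],"twist":6.95},{"jaw":1,"linear":[0,0,0],"twist":6.95},{"jaw":1,"linear":[0,0,0],"twist":6.95},{"jaw":1,"linear":[0,0,0],"twist":6.95}]' 40
cat > g.py <<'E'
import sys
from h import *
from scipy.spatial.transform import Rotation as R
o=robot.get_obs(); A=R.from_quat(o['tool_rot']).as_matrix()
t=np.array([float(v) for v in sys.argv[1:4]])
print('t',o['time'],'p',np.round(o['position'],4),'f',np.round(o['ft_force'],1),'w',o['grip_width'])
print('tool y angle',np.degrees(np.arctan2(A[1,1],A[0,1])),'tool z',np.round(A[:,2],3),'shift cm',np.round(A.T@(t-o['position'])*100,2))
E
python3 g.py 0.429 -0.015 0.2386
```

```text
time: 0.93
position: [0.2793, 0.5586, 0.2389]
tool_rot: [0.746, 0.666, -0.001, 0.0]
ft_force: [-0.3, 0.1, 0.4]
grip_width: 0.0869
grip_force: 0.0
t 0.9333 p [0.2793 0.5586 0.2389] f [-0.3  0.1  0.4] w 0.08690001933485403
tool y angle -6.416609610744527 tool z [-0.001 -0.001 -1.   ] shift cm [-55.33  21.29   0.08]
```

```bash
python3 -m pendant '[{"jaw":1,"linear":[-3.7,1.42,0],"twist":0},{"jaw":1,"linear":[-3.7,1.42,0],"twist":0},{"jaw":1,"linear":[-3.7,1.42,0],"twist":0},{"jaw":1,"linear":[-3.7,1.42,0],"twist":0},{"jaw":1,"linear":[-3.7,1.42,0],"twist":0},{"jaw":1,"linear":[-3.7,1.42,0],"twist":0},{"jaw":1,"linear":[-3.7,1.42,0],"twist":0},{"jaw":1,"linear":[-3.7,1.42,0],"twist":0},{"jaw":1,"linear":[-3.7,1.42,0],"twist":0},{"jaw":1,"linear":[-3.7,1.42,0],"twist":0},{"jaw":1,"linear":[-3.7,1.42,0],"twist":0},{"jaw":1,"linear":[-3.7,1.42,0],"twist":0}]'; python3 g.py 0.429 -0.015 0.032
```

```text
time: 1.93
position: [0.4018, 0.0976, 0.2395]
tool_rot: [0.744, 0.669, -0.0, -0.0]
ft_force: [0.3, 0.9, -0.2]
grip_width: 0.0872
grip_force: 0.0
t 1.9333 p [0.4018 0.0976 0.2395] f [ 0.3  0.9 -0.2] w 0.08724932552335342
tool y angle -6.064277870035774 tool z [-0.  0. -1.] shift cm [-10.92   3.9   20.75]
```

```bash
python3 -m pendant '[{"jaw":1,"linear":[-3.64,1.3,0],"twist":0},{"jaw":1,"linear":[-3.64,1.3,0],"twist":0},{"jaw":1,"linear":[-3.64,1.3,0],"twist":0},{"jaw":1,"linear":[0,0,4],"twist":0},{"jaw":1,"linear":[0,0,4],"twist":0},{"jaw":1,"linear":[0,0,4],"twist":0},{"jaw":1,"linear":[0,0,2],"twist":0},{"jaw":1,"linear":[0,0,0],"twist":0},{"jaw":1,"linear":[0,0,0],"twist":0}]'; python3 g.py 0.429 -0.015 0.032
python3 - <<'E'
from m import *
c=get('scene'); cv2.imwrite('pics/s1.png',cv2.resize(c['color'][100:250,190:390],None,fx=4,fy=4))
E
```

```text
time: 2.68
position: [0.4285, -0.0131, 0.0988]
tool_rot: [0.744, 0.669, -0.001, -0.001]
ft_force: [0.3, -0.3, 0.4]
grip_width: 0.087
grip_force: 0.0
t 2.6833 p [ 0.4285 -0.0131  0.0988] f [ 0.3 -0.3  0.4] w 0.08702172656649661
tool y angle -6.080661025431634 tool z [-0.003  0.001 -1.   ] shift cm [-0.19  0.09  6.68]
```

View pics/s1.png

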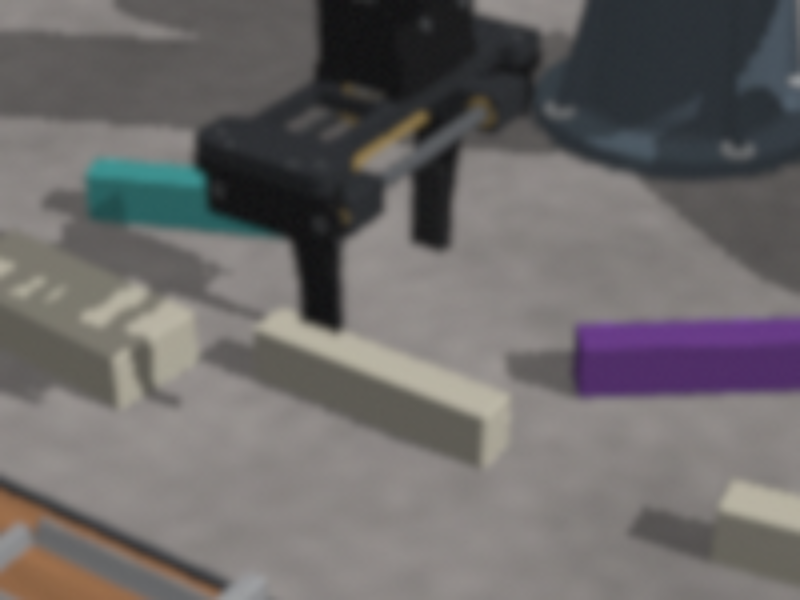

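The gripper is centred above the narrow stone, with a finger on each side of it at (320,320) and (430,240). Next I descend and grip.

```bash
python3 -m pendant '[{"jaw":1,"linear":[-0.2,0.05,2.5],"twist":0},{"jaw":1,"linear":[0,0,2.2],"twist":0},{"jaw":1,"linear":[0,0,1.4],"twist":0},{"jaw":1,"linear":[0,0,0.6],"twist":0},{"jaw":1,"linear":[0,0,0],"twist":0},{"jaw":0,"linear":[0,0,0],"twist":0},{"jaw":0,"linear":[0,0,0],"twist":0},{"jaw":0,"linear":[0,0,0],"twist":0},{"jaw":0,"linear":[0,0,0],"twist":0},{"jaw":0,"linear":[0,0,0],"twist":0},{"jaw":0,"linear":[0,0,0],"twist":0},{"jaw":0,"linear":[0,0,0],"twist":0}]' 40; python3 g.py 0.429 -0.0148 0.032
```

```text
time: 3.73
position: [0.4296, -0.0154, 0.0327]
tool_rot: [0.744, 0.669, 0.0, 0.0]
ft_force: [-0.0, -0.1, 0.2]
grip_width: 0.048
grip_force: 0.0
t 3.7333 p [ 0.4296 -0.0154  0.0327] f [-0.  -0.1  0.2] w 0.04797613456651614
tool y angle -6.07386519429136 tool z [ 0. -0. -1.] shift cm [ 0.05 -0.06  0.07]
```

Still closing. I wait, then lift.

```bash
python3 -m pendant '[{"jaw":0,"linear":[0,0,0],"twist":0},{"jaw":0,"linear":[0,0,0],"twist":0},{"jaw":0,"linear":[0,0,0],"twist":0},{"jaw":0,"linear":[0,0,0],"twist":0},{"jaw":0,"linear":[0,0,0],"twist":0},{"jaw":0,"linear":[0,0,0],"twist":0},{"jaw":0,"linear":[0,0,0],"twist":0},{"jaw":0,"linear":[0,0,0],"twist":0}]' 45; python3 g.py 0.429 -0.0148 0.032
```

```text
time: 4.4
position: [0.4287, -0.0151, 0.0325]
tool_rot: [0.744, 0.669, -0.001, -0.001]
ft_force: [-2.5, -1.3, 1.3]
grip_width: 0.0254
grip_force: 45.0
t 4.4 p [ 0.4287 -0.0151  0.0325] f [-2.5 -1.3  1.3] w 0.025383089207662243
tool y angle -6.06890500640311 tool z [-0.002  0.    -1.   ] shift cm [0.04 0.03 0.05]
```

```bash
python3 -m pendant '[{"jaw":0,"linear":[0,0,-1],"twist":0},{"jaw":0,"linear":[0,0,-2.5],"twist":0},{"jaw":0,"linear":[0,0,-3.3],"twist":0},{"jaw":0,"linear":[0,0,-3],"twist":-1},{"jaw":0,"linear":[0,0,0],"twist":0},{"jaw":0,"linear":[0,0,0],"twist":0}]' 45; python3 g.py 0.6361 -0.0505 0.13
```

```text
time: 4.9
position: [0.4312, -0.0157, 0.1317]
tool_rot: [0.738, 0.675, 0.001, 0.002]
ft_force: [-0.4, -0.1, -3.8]
grip_width: 0.0254
grip_force: 45.0
t 4.9 p [ 0.4312 -0.0157  0.1317] f [-0.4 -0.1 -3.8] w 0.025419996553013652
tool y angle -5.076369954719045 tool z [ 0.005 -0.002 -1.   ] shift cm [-1.65 20.72  0.29]
```

```bash
python3 -m pendant '[{"jaw":0,"linear":[-0.2,2,0],"twist":0},{"jaw":0,"linear":[-0.3,3.5,0],"twist":0},{"jaw":0,"linear":[-0.3,3.5,0],"twist":0},{"jaw":0,"linear":[-0.3,3.5,0],"twist":0},{"jaw":0,"linear":[-0.25,3.5,0],"twist":0},{"jaw":0,"linear":[-0.2,3,0],"twist":0},{"jaw":0,"linear":[-0.1,1.6,0],"twist":0},{"jaw":0,"linear":[0,0,0],"twist":0},{"jaw":0,"linear":[0,0,0],"twist":0},{"jaw":0,"linear":[0,0,0],"twist":0}]' 45; python3 g.py 0.6361 -0.0505 0.055
python3 - <<'E'
from m import *
c=get('top'); W=cloud(c)
cv2.imwrite('pics/s2.png',cv2.resize(c['color'][80:230,200:400],None,fx=4,fy=4)); np.save('s2.npy',W)
c=get('scene'); cv2.imwrite('pics/s3.png',cv2.resize(c['color'][100:325,100:400],None,fx=2.6,fy=2.6))
E
```

```text
time: 5.73
position: [0.6307, -0.0493, 0.1279]
tool_rot: [0.738, 0.675, -0.002, -0.003]
ft_force: [-0.6, 0.3, -3.9]
grip_width: 0.0257
grip_force: 45.0
t 5.7333 p [ 0.6307 -0.0493  0.1279] f [-0.6  0.3 -3.9] w 0.025652720128024165
tool y angle -5.07231198260787 tool z [-0.006  0.002 -1.   ] shift cm [-0.08  0.6   7.28]
```

View pics/s3.png

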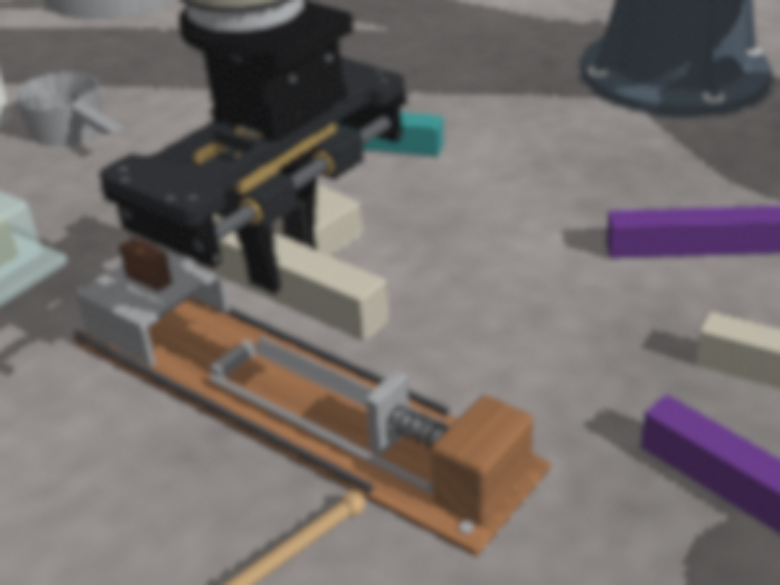

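The stone is held level, clear of the tab at (145,262) and the follower at (388,405). Next I lower it behind the follower, to 22 mm above the shelf.

```bash
python3 -m pendant '[{"jaw":0,"linear":[-0.1,0.5,2],"twist":0},{"jaw":0,"linear":[0,0,2],"twist":0},{"jaw":0,"linear":[0,0,1.5],"twist":0},{"jaw":0,"linear":[0,0,1],"twist":0},{"jaw":0,"linear":[0,0,0.6],"twist":0},{"jaw":0,"linear":[0,0,0],"twist":0},{"jaw":0,"linear":[0,0,0],"twist":0},{"jaw":0,"linear":[0,0,0],"twist":0},{"jaw":0,"linear":[0,0,0],"twist":0}]' 45; python3 g.py 0.6361 -0.0505 0.055
python3 - <<'E'
from m import *
th=np.radians(5.05); yc=np.array([np.sin(th),np.cos(th)]); xc=np.array([yc[1],-yc[0]]); O=np.array([.6379,-.0306])
for n in('scene','top'):
    c=get(n);W=cloud(c); cv2.imwrite(f'pics/s4{n}.png',cv2.resize(c['color'][150:325,100:350] if n=='scene' else c['color'][80:230,200:400],None,fx=3.2,fy=3.2))
    W=W.reshape(-1,3);Y=(W[:,:2]-O)@yc*1000; X=(W[:,:2]-O)@xc*1000; Z=W[:,2]*1000
    m=(abs(X)<18)&(Y>20)&(Y<59)&(Z>46)&(Z<62); print(n,m.sum(),np.percentile(Y[m],[3,97]),np.percentile(X[m],[3,50,97]),np.median(Z[m]))
    m=(abs(X)<18)&(Y<-55)&(Y>-110)&(Z>46)&(Z<62)
    if m.sum():print(n,m.sum(),np.percentile(Y[m],[3,97]),np.percentile(X[m],[3,50,97]),np.median(Z[m]))
E
```

```text
time: 6.58
position: [0.639, -0.0516, 0.0607]
tool_rot: [0.738, 0.675, 0.001, 0.001]
ft_force: [-0.9, 0.7, -3.5]
grip_width: 0.026
grip_force: 45.0
t 6.5833 p [ 0.639  -0.0516  0.0607] f [-0.9  0.7 -3.5] w 0.026030578995859612
tool y angle -5.071539667685238 tool z [ 0.002 -0.001 -1.   ] shift cm [ 0.08 -0.3   0.57]
scene 340 [21.48587244 54.82762553] [-7.23515724  9.39658067 17.37922817] 59.84996963020636
scene 23 [-69.89086441 -55.91006302] [ 6.16722767 14.49314379 17.12081319] 59.56946089887061Traceback (most recent call last):
  File "<stdin>", line 6, in <module>
    return _quantile_unchecked(
        a, q, axis, out, overwrite_input, method, keepdims, weights)
    return _ureduce(a,
                    func=_quantile_ureduce_func,
    ...<5 lines>...
                    overwrite_input=overwrite_input,
                    method=method)
    r = func(a, **kwargs)
    result = _quantile(arr,
                       quantiles=q,
    ...<2 lines>...
                       out=out,
                       weights=wgt)
    slices_having_nans = np.isnan(arr[-1, ...])
                                  ~~~^^^^^^^^^
IndexError: index -1 is out of bounds for axis 0 with size 0
```

View pics/s4scene.png

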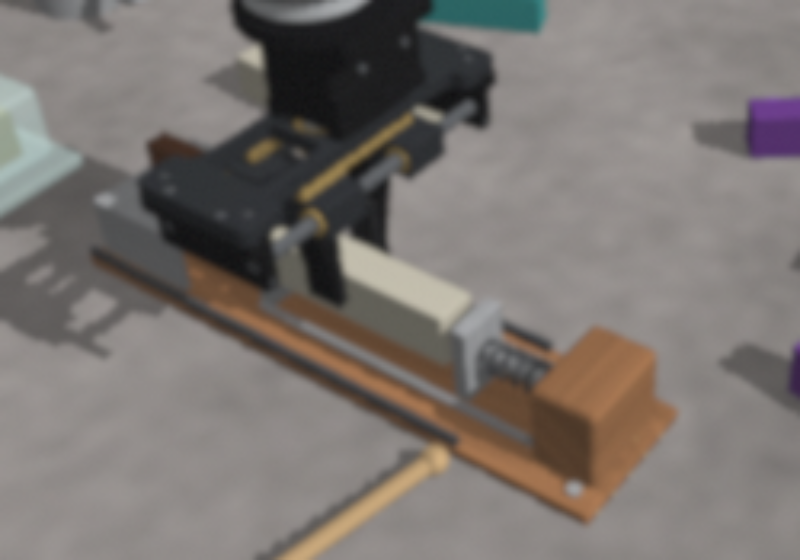

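The stone end at (470,300) is just short of the follower plate and roughly in line with it, about 3 mm off in x. I let it settle and correct.

```bash
python3 -m pendant '[{"jaw":0,"linear":[0,0,0],"twist":0},{"jaw":0,"linear":[0,0,0],"twist":0},{"jaw":0,"linear":[0,0,0],"twist":0},{"jaw":0,"linear":[0,0,0],"twist":0}]' 45; python3 g.py 0.6361 -0.0505 0.0545;  python3 -m pendant '[{"jaw":0,"linear":[0,0,0],"twist":0}]'|sed -n 2p;  python3 -m pendant '[{"jaw":0,"linear":[0,0,0],"twist":0}]'|sed -n 2p
```

```text
time: 7.02
position: [0.6382, -0.0514, 0.0596]
tool_rot: [0.738, 0.675, 0.0, 0.0]
ft_force: [0.6, -0.9, -3.9]
grip_width: 0.0259
grip_force: 45.0
t 7.0167 p [ 0.6382 -0.0514  0.0596] f [ 0.6 -0.9 -3.9] w 0.02594062887565839
tool y angle -5.071898153758702 tool z [ 0. -0. -1.] shift cm [ 0.07 -0.21  0.51]
position: [0.6381, -0.0514, 0.0595]
position: [0.6381, -0.0514, 0.0595]
```

```bash
python3 -m pendant '[{"jaw":0,"linear":[0,-0.2,0.5],"twist":0},{"jaw":0,"linear":[0,0,0],"twist":0},{"jaw":0,"linear":[0,0,0],"twist":0},{"jaw":0,"linear":[0.4,0,0],"twist":0},{"jaw":0,"linear":[0.5,0,0],"twist":0},{"jaw":0,"linear":[0.5,0,0],"twist":0},{"jaw":0,"linear":[0.5,0,0],"twist":0},{"jaw":0,"linear":[0.5,0,0],"twist":0},{"jaw":0,"linear":[0.3,0,0],"twist":0},{"jaw":0,"linear":[0,0,0],"twist":0},{"jaw":0,"linear":[0,0,0],"twist":0},{"jaw":0,"linear":[0,0,0],"twist":0}]' 50; python3 g.py 0.6384 -0.0246 0.0405
python3 - <<'E'
from m import *
c=get('scene'); cv2.imwrite(f'pics/s5.png',cv2.resize(c['color'][150:325,100:350],None,fx=3.2,fy=3.2))
E
```

```text
time: 8.18
position: [0.6387, -0.0247, 0.0546]
tool_rot: [0.738, 0.675, -0.0, 0.0]
ft_force: [0.0, -5.4, -4.4]
grip_width: 0.0257
grip_force: 50.0
t 8.1833 p [ 0.6387 -0.0247  0.0546] f [ 0.  -5.4 -4.4] w 0.025716238129820074
tool y angle -5.067960544335377 tool z [ 0. -0. -1.] shift cm [ 0.   -0.03  1.41]
```

View pics/s5.png

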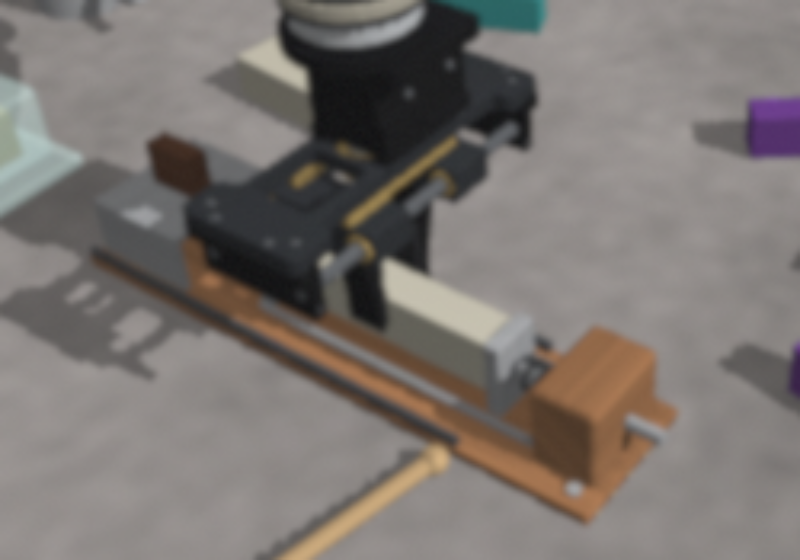

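The follower is pushed back: the rod sticks out at (645,428) and the reaction is 5.4 N. Next I lower the stone.

```bash
python3 -m pendant '[{"jaw":0,"linear":[0,0,0.3],"twist":0},{"jaw":0,"linear":[0,0,0.3],"twist":0},{"jaw":0,"linear":[0,0,0.3],"twist":0},{"jaw":0,"linear":[0,0,0.2],"twist":0},{"jaw":0,"linear":[0,0,0.2],"twist":0},{"jaw":0,"linear":[0,0,0],"twist":0},{"jaw":0,"linear":[0,0,0],"twist":0},{"jaw":0,"linear":[0,0,0],"twist":0}]' 50; python3 g.py 0.6379 -0.0306 0.0405
```

```text
time: 8.9
position: [0.6387, -0.0244, 0.0414]
tool_rot: [0.738, 0.675, 0.0, 0.0]
ft_force: [0.3, -4.4, -3.1]
grip_width: 0.0259
grip_force: 50.0
t 8.9 p [ 0.6387 -0.0244  0.0414] f [ 0.3 -4.4 -3.1] w 0.025888272441527388
tool y angle -5.075563157287023 tool z [ 0. -0. -1.] shift cm [-0.63 -0.03  0.09]
```

```bash
python3 -m pendant '[{"jaw":0,"linear":[0,0,0.1],"twist":0},{"jaw":0,"linear":[-0.2,0,0],"twist":0},{"jaw":0,"linear":[-0.2,0,0],"twist":0},{"jaw":0,"linear":[0,0,0],"twist":0},{"jaw":0,"linear":[0,0,0],"twist":0},{"jaw":0,"linear":[0,0,0],"twist":0}]' 50; python3 g.py 0.6379 -0.0306 0.0405
python3 - <<'E'
from m import *
c=get('top'); cv2.imwrite(f'pics/s6.png',cv2.resize(c['color'][80:200,200:400],None,fx=4,fy=4))
E
```

```text
time: 9.4
position: [0.6383, -0.0284, 0.0406]
tool_rot: [0.738, 0.675, 0.0, 0.0]
ft_force: [0.5, -4.5, -2.3]
grip_width: 0.0258
grip_force: 50.0
t 9.4 p [ 0.6383 -0.0284  0.0406] f [ 0.5 -4.5 -2.3] w 0.025762624934285154
tool y angle -5.084223095249685 tool z [ 0. -0. -1.] shift cm [-0.22 -0.02  0.01]
```

View pics/s6.png

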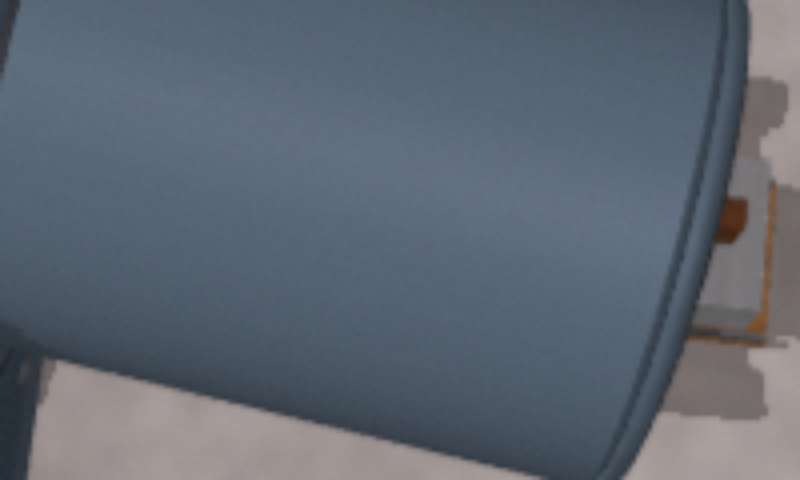

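The top view is blocked by the arm. By height (underside about 8 mm) and the drop in weight, the stone is on the floor. I open partway.

```bash
python3 -m pendant '[{"jaw":0.5,"linear":[0,0,0],"twist":0},{"jaw":0.5,"linear":[0,0,0],"twist":0},{"jaw":0.5,"linear":[0,0,0],"twist":0},{"jaw":0.5,"linear":[0,0,0],"twist":0},{"jaw":0.5,"linear":[0,0,0],"twist":0},{"jaw":0.5,"linear":[0,0,0],"twist":0},{"jaw":0.5,"linear":[0,0,0],"twist":0},{"jaw":0.5,"linear":[0,0,0],"twist":0}]'
python3 -m pendant '[{"jaw":0.5,"linear":[0,0,-0.7],"twist":0},{"jaw":0.5,"linear":[0,0,-2],"twist":0},{"jaw":0.5,"linear":[0,0,-3],"twist":0},{"jaw":0.5,"linear":[0,0,-4],"twist":0},{"jaw":0.5,"linear":[0,0,-3],"twist":0},{"jaw":0.5,"linear":[0,0,0],"twist":0}]'
python3 - <<'E'
from m import *
c=get('scene'); cv2.imwrite(f'pics/s7.png',cv2.resize(c['color'][150:325,100:350],None,fx=3.2,fy=3.2))
th=np.radians(5.05); yc=np.array([np.sin(th),np.cos(th)]); xc=np.array([yc[1],-yc[0]]); O=np.array([.6379,-.0306])
W=cloud(c).reshape(-1,3);Y=(W[:,:2]-O)@yc*1000; X=(W[:,:2]-O)@xc*1000; Z=W[:,2]*1000
m=(abs(X)<20)&(Y>-100)&(Y<74)&(Z>34)&(Z<47); print(m.sum(),np.percentile(Y[m],[1,99]),np.percentile(X[m],[3,50,97]),np.percentile(Z[m],[10,50,90]))
for y0 in(-65,-30,0,30,55):
    k=m&(abs(Y-y0)<8); print(y0,k.sum(),np.median(Z[k]),np.median(X[k]))
m=(abs(X)<17)&(Y>60)&(Y<110)&(Z>52)&(Z<62); print('foll',np.percentile(Y[m],[1,99]))
E
python3 g.py 0.6379 -0.0306 0.15
```

```text
time: 10.12
position: [0.6382, -0.0282, 0.0405]
tool_rot: [0.738, 0.675, 0.0, -0.0]
ft_force: [0.2, -0.2, 0.5]
grip_width: 0.0434
grip_force: 0.0
time: 10.62
position: [0.6427, -0.0292, 0.1754]
tool_rot: [0.738, 0.675, 0.004, 0.006]
ft_force: [0.8, 0.5, 0.4]
grip_width: 0.0435
grip_force: 0.0
907 [-73.75000003  69.35813164] [-10.38066261   4.84269891  14.75842039] [37.46196637 40.26339528 41.50203343]
-65 91 40.13319014480682 4.113014298073997
-30 99 40.42806970072477 4.182524790020117
0 102 40.3380961019904 5.032687392424666
30 107 40.37900149850609 4.33707755126443
55 115 40.33491835015018 4.859353712135977
foll [75.10082865 85.44030725]
t 10.6667 p [ 0.641  -0.0289  0.1725] f [-0.2  0.3 -0.9] w 0.04361128553983988
tool y angle -5.07493909765689 tool z [ 0.01  -0.002 -1.   ] shift cm [-0.2  -0.32  2.25]
```

View pics/s7.png

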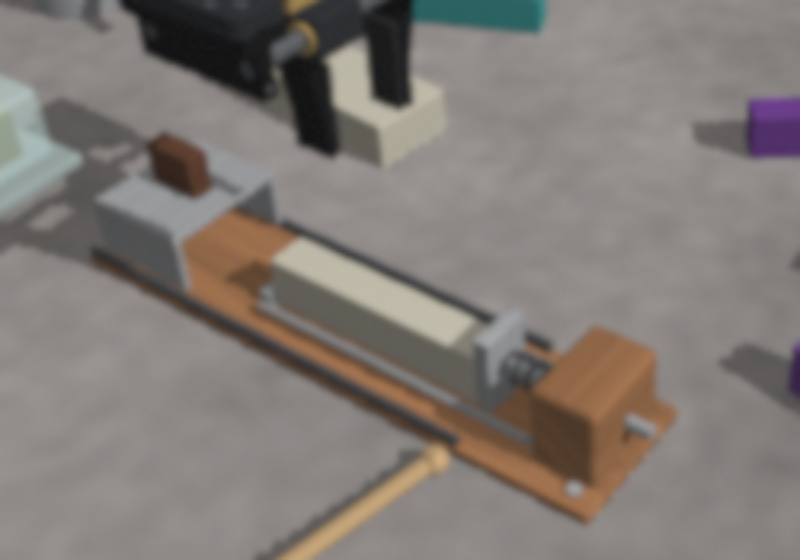

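The stone lies flat between the lip (275,285) and the follower (500,350). It spans cradle y = -74 to +75 with the follower at 15 mm, so it is seated. Next I go to the tab.

```bash
python3 -m pendant '[{"jaw":0.5,"linear":[-2,-0.2,0],"twist":0},{"jaw":0.5,"linear":[-3.5,0,0],"twist":0},{"jaw":0.5,"linear":[-4,0,0],"twist":0},{"jaw":0.5,"linear":[-3.5,0,0],"twist":0},{"jaw":0.5,"linear":[-2,0,0],"twist":0},{"jaw":0.5,"linear":[-0.8,0,2],"twist":0},{"jaw":0.5,"linear":[0,0,2],"twist":0},{"jaw":0.5,"linear":[0,0,0],"twist":0},{"jaw":0.5,"linear":[0,0,0],"twist":0},{"jaw":0.5,"linear":[0,0,0],"twist":0},{"jaw":0.5,"linear":[0,0,0],"twist":0},{"jaw":0.5,"linear":[0,0,0],"twist":0}]' ; python3 g.py .6246 -.187 .077
```

```text
time: 11.67
position: [0.623, -0.1852, 0.1287]
tool_rot: [0.737, 0.675, 0.0, 0.001]
ft_force: [0.7, 0.4, -0.8]
grip_width: 0.0435
grip_force: 0.0
t 11.6667 p [ 0.623  -0.1852  0.1287] f [ 0.7  0.4 -0.8] w 0.04349159067614106
tool y angle -5.018873794702418 tool z [ 0.002 -0.001 -1.   ] shift cm [-0.16  0.17  5.17]
```

```bash
python3 -m pendant '[{"jaw":0.5,"linear":[-0.1,0.15,1.5],"twist":0},{"jaw":0.5,"linear":[0,0,1.8],"twist":0},{"jaw":0.5,"linear":[0,0,1.2],"twist":0},{"jaw":0.5,"linear":[0,0,0.6],"twist":0},{"jaw":0.5,"linear":[0,0,0],"twist":0},{"jaw":0.5,"linear":[0,0,0],"twist":0},{"jaw":0.5,"linear":[0,0,0],"twist":0},{"jaw":0.5,"linear":[0,0,0],"twist":0}]' 15; python3 g.py .6246 -.187 .077
python3 -m pendant '[{"jaw":0,"linear":[0,0,0],"twist":0},{"jaw":0,"linear":[0,0,0],"twist":0},{"jaw":0,"linear":[0,0,0],"twist":0},{"jaw":0,"linear":[0,0,0],"twist":0},{"jaw":0,"linear":[0,0,0],"twist":0},{"jaw":0,"linear":[0,0,0],"twist":0},{"jaw":0,"linear":[0,0,0],"twist":0},{"jaw":0,"linear":[0,0,0],"twist":0}]' 15; python3 g.py .6322 -.0953 .077
```

```text
time: 12.33
position: [0.6243, -0.187, 0.0776]
tool_rot: [0.738, 0.675, 0.0, 0.001]
ft_force: [-0.4, 1.1, 0.3]
grip_width: 0.0436
grip_force: 0.0
t 12.3333 p [ 0.6243 -0.187   0.0776] f [-0.4  1.1  0.3] w 0.043567513960274785
tool y angle -5.071553594175514 tool z [ 0.002 -0.001 -1.   ] shift cm [0.   0.03 0.06]
time: 13.0
position: [0.6239, -0.1867, 0.0766]
tool_rot: [0.738, 0.675, 0.0, 0.0]
ft_force: [1.2, 0.1, -0.1]
grip_width: 0.0162
grip_force: 15.0
t 13.0 p [ 0.6239 -0.1867  0.0766] f [ 1.2  0.1 -0.1] w 0.01623120828907736
tool y angle -5.0772045471401865 tool z [ 0.001 -0.    -1.   ] shift cm [ 9.18  0.02 -0.04]
```

```bash
python3 -m pendant '[{"jaw":0,"linear":[0.5,0,0],"twist":0},{"jaw":0,"linear":[1,0,0],"twist":0},{"jaw":0,"linear":[1,0,0],"twist":0},{"jaw":0,"linear":[1,0,0],"twist":0},{"jaw":0,"linear":[1,0,0],"twist":0},{"jaw":0,"linear":[1,0,0],"twist":0},{"jaw":0,"linear":[1,0,0],"twist":0},{"jaw":0,"linear":[1,0,0],"twist":0},{"jaw":0,"linear":[0.7,0,0],"twist":0},{"jaw":0,"linear":[0.3,0,0],"twist":0},{"jaw":0,"linear":[0,0,0],"twist":0},{"jaw":0,"linear":[0,0,0],"twist":0}]' 15; python3 g.py .6322 -.0953 .077
python3 -m pendant '[{"jaw":0,"linear":[0.2,0,0],"twist":0},{"jaw":0,"linear":[0.2,0,0],"twist":0},{"jaw":0,"linear":[0,0,0],"twist":0},{"jaw":0,"linear":[0,0,0],"twist":0},{"jaw":0,"linear":[0,0,0],"twist":0}]' 20; python3 g.py .6322 -.0953 .077
```

```text
time: 14.0
position: [0.6315, -0.1012, 0.0766]
tool_rot: [0.738, 0.675, 0.001, -0.0]
ft_force: [3.4, 1.2, 0.1]
grip_width: 0.0155
grip_force: 15.0
t 14.0 p [ 0.6315 -0.1012  0.0766] f [3.4 1.2 0.1] w 0.015470365439304155
tool y angle -5.073503249049688 tool z [ 0.001  0.001 -1.   ] shift cm [ 0.59  0.02 -0.04]
time: 14.42
position: [0.6318, -0.0984, 0.0767]
tool_rot: [0.738, 0.675, 0.0, 0.0]
ft_force: [2.8, -2.4, -0.0]
grip_width: 0.0158
grip_force: 20.0
t 14.4167 p [ 0.6318 -0.0984  0.0767] f [ 2.8 -2.4 -0. ] w 0.015798560601775914
tool y angle -5.089006266816291 tool z [ 0.001 -0.    -1.   ] shift cm [ 0.31  0.02 -0.03]
```

```bash
for i in 1 2 ; do python3 -m pendant '[{"jaw":0,"linear":[0.2,0,0],"twist":0},{"jaw":0,"linear":[0,0,0],"twist":0},{"jaw":0,"linear":[0,0,0],"twist":0}]' 20 | sed -n '2p;4p';done;  python3 -m pendant '[{"jaw":0,"linear":[0.2,0,0],"twist":0},{"jaw":0,"linear":[0,0,0],"twist":0},{"jaw":0,"linear":[0,0,0],"twist":0}]' 20; python3 g.py .6322 -.0953 .077
```

```text
position: [0.632, -0.0961, 0.0766]
ft_force: [3.0, -1.5, -0.3]
position: [0.632, -0.0953, 0.0766]
ft_force: [2.2, -5.5, -0.6]
time: 15.17
position: [0.632, -0.0952, 0.0766]
tool_rot: [0.737, 0.675, -0.002, 0.002]
ft_force: [-0.3, -10.3, -1.4]
grip_width: 0.016
grip_force: 20.0
t 15.1667 p [ 0.632  -0.0952  0.0766] f [ -0.3 -10.3  -1.4] w 0.016031095189882924
tool y angle -5.015809692732785 tool z [ 0.    -0.005 -1.   ] shift cm [-0.01  0.02 -0.04]
```

The end stop is felt: 10 N, with no more travel. I release, rise and check.

```bash
python3 -m pendant '[{"jaw":0.5,"linear":[0,0,0],"twist":0},{"jaw":0.5,"linear":[0,0,0],"twist":0},{"jaw":0.5,"linear":[0,0,0],"twist":0},{"jaw":0.5,"linear":[0,0,0],"twist":0},{"jaw":0.5,"linear":[0,0,0],"twist":0},{"jaw":0.5,"linear":[0,0,0],"twist":0},{"jaw":0.5,"linear":[0,0,-0.7],"twist":0},{"jaw":0.5,"linear":[0,0,-2],"twist":0},{"jaw":0.5,"linear":[0,0,-3],"twist":0},{"jaw":0.5,"linear":[0,0,-4],"twist":0},{"jaw":0.5,"linear":[0,0,-3],"twist":0},{"jaw":0.5,"linear":[0,0,0],"twist":0}]'
python3 - <<'E'
from m import *
c=get('scene'); cv2.imwrite(f'pics/s8.png',cv2.resize(c['color'][150:325,100:350],None,fx=3.2,fy=3.2))
th=np.radians(5.05); yc=np.array([np.sin(th),np.cos(th)]); xc=np.array([yc[1],-yc[0]]); O=np.array([.6379,-.0306])
W=cloud(c).reshape(-1,3);Y=(W[:,:2]-O)@yc*1000; X=(W[:,:2]-O)@xc*1000; Z=W[:,2]*1000
m=(abs(X)<14)&(Y>-110)&(Y<-20)&(Z>76)&(Z<90); print('tab',m.sum(),np.percentile(Y[m],[1,99]))
m=(abs(X)<17)&(Y>60)&(Y<110)&(Z>52)&(Z<62); print('foll',np.percentile(Y[m],[1,99]))
E
```

```text
time: 16.17
position: [0.6363, -0.0931, 0.2117]
tool_rot: [0.738, 0.675, 0.004, 0.006]
ft_force: [0.8, -0.9, 0.4]
grip_width: 0.0434
grip_force: 0.0
tab 145 [-81.68239862 -46.65384385]
foll [74.84923397 85.25496602]
```

View pics/s8.png

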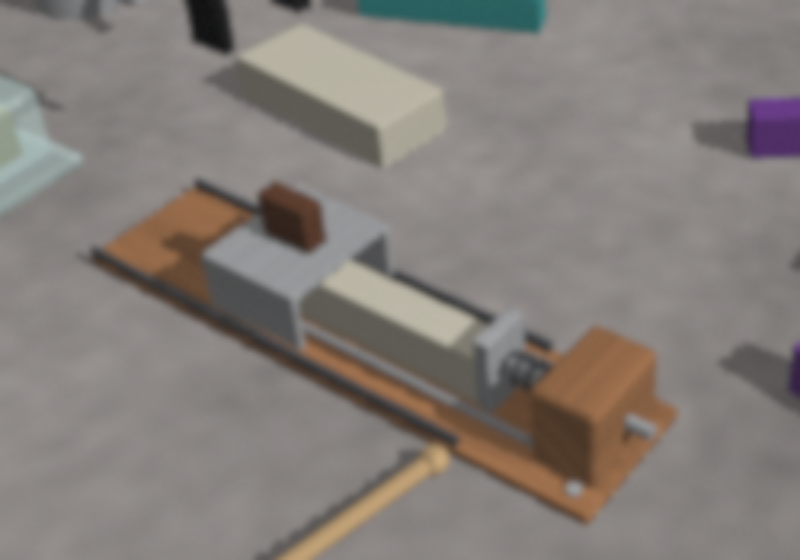

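The rail is home over the stone: the tab centre at (292,215) is at cradle y = -64 mm, against -65 nominal. The stone is still trapped, the follower is at 15 mm and the gripper is clear.

```bash
python3 -m pendant '[{"jaw":0.5,"linear":[0,0,0],"twist":0},{"jaw":0.5,"linear":[0,0,0],"twist":0},{"jaw":0.5,"linear":[0,0,0],"twist":0},{"jaw":0.5,"linear":[0,0,0],"twist":0}]' >/dev/null; python3 -c "
from rig import robot
print(robot.hand_in())"
```

```text
the job is handed in; nothing more can be done
None
```

The stone is seated flat between the follower and the lip, the rail is slid to its end stop over it, and the job was handed in at about 16.5 s with the gripper clear; the hand-in returned no verdict.

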